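# Fetch the pencil box from behind the vase, carafe and tumbler

### The arm

A 7-joint arm with a two-finger parallel gripper is mounted at the origin on the work surface. World frame = base frame: x ahead of the robot, y to its left, z up, the work surface at z = 0. Lengths are in m, angles in rad, forces in N, time in s.
With the tool pointing down it reaches from about 0.4 to 0.9 m from the base axis. Payload 5.5 kg.
Tool frame: the origin (TCP) lies midway between the tips of the shut fingers; the grasp point (between the pads) lies 19 mm behind it (manip.grip_depth is the distance from the TCP to the grasp point, in m); z points along the fingers, y is the line along which they close (so a half turn about z gives the same grasp; the last joint's range is limited). The gripper opens to 92 mm and grips with 3 to 60 N. Pads are 19 mm wide; open, the fingers measure 130 mm over their backs; the gripper's body (75 mm by 190 mm) begins 47 mm behind the grasp point.
Start: joints at [-0.934, 0.501, -0.427, 1.55, 0.221, 1.138, -0.21], TCP at [0.237, 0.605, 0.227] pointing down, gripper open.
Joint ranges: [-2.88, 2.88], [-0.31, 2.03], [-1.54, 1.56], [0.2, 2.42], [-1.41, 4.55], [0.19, 2.02], [-2.57, 2.57]. Speed limits (rad/s): [2.57, 2.57, 3.14, 3.14, 3.14, 3.14, 3.14].

### API

Orientations are given as a unit quaternion [x, y, z, w].
In Python, from bench import manip, effector, viewer gives the robot as it stands. Calls block until the motion is done:
- manip.move_pose(position, orientation): joint-space move of the TCP to a pose.
- manip.servo_line(position, ori=None, vel=0.15): straight line of the TCP; ori=None keeps the orientation; vel is the mean speed in m/s.
- manip.movej(angles): joint-space move.
- effector.open_jaws() and effector.close(f_grip=None): open the fingers fully, or close them until they stop; f_grip is the grip in N (None keeps the last).
- manip.sleep(seconds).
- manip.solve_ik(position, orientation): joint angles nearest the present ones, or None.
- viewer.get_image(name): name is "side" or "top"; returns the picture (480x640x3 uint8, red, green, blue); there is no depth.
- viewer.get_calibration(name): a dict with "vfov" (degrees; the focal length in pixels is half the picture's height over the tangent of half this angle, whatever the lens; pixels are square), "cx", "cy" (the principal point, pixels), "dist_coeffs" ([k1, k2, p1, p2, k3] as OpenCV has them; the pictures are not rectified), "eye" and "attitude" of the camera in the world. Camera axes: x right, y down, z forward; pixel columns grow to the right and rows downward; lengths in m; the calibration is good to about 2 mm. A picture is of the moment at which its call begins. get_calibration takes no time and is no camera call.
A pose or a line that the arm cannot do raises manip.PlanningError and nothing moves.
- manip.hand_in(): hands the job in; it is judged then, once.
Readings, each from a call of its own:
- manip.current_clock(): time.
- manip.current_q(): joint angles.
- manip.current_joint_velocities(): joint speeds.
- manip.current_tau(): joint torques, N m.
- manip.current_tool_pos(): TCP position.
- manip.current_tcp_rot(): TCP orientation.
- manip.current_force(): force on the tool from outside, world axes, zero at the start.
- manip.current_wrist_torque(): the same for the moment, N m.
- manip.current_finger_gap(): finger opening in m.
- manip.current_gripper_force(): force on a finger pad.
Only numpy, scipy, OpenCV 4.12 (cv2) and the standard library are available. Lean on these libraries where they do the work, as an engineer would, in place of code of your own. Each camera call takes 0.05 s, during which the arm holds its last target. There are 200 camera calls.

### The job

I need the long dark pencil box that lies at the back of the oak desk tidy. First move the vase, the carafe and the tumbler that stand in front of it over to the grey valet tray, then take the box out and lay it in the middle of the leather pad, lengthwise along it, and then put the three back, each in the middle of its own coaster (vase on cork, carafe on slate, tumbler on marble). Keep the three upright, set everything down rather than dropping it, let go of each thing, and leave the stacked books alone.

Things in the scene. Friction and masses are not known exactly. Their poses are not given: they have to be found in the camera images.
- vase: Cream stoneware bud vase with a sandy band, round, 135 mm tall, loose, about 0.35 kg. Origin at the centre of its underside, z up. Foot 52 mm, belly 72 mm across at 55 mm height; straight neck 42 to 44 mm across from 100 to 127 mm height (grip it there), lip 48 mm. At the start it stands on the cork coaster.
- carafe: Dark green enamelled carafe with a cork stopper (fixed in), round, 161 mm tall in all, loose, about 0.4 kg. Origin at the centre of its underside, z up. Body 72 mm across up to 85 mm height, straight neck 42 mm across from 111 to 145 mm height (grip it there), stopper 33 mm across above. At the start it stands on the slate coaster.
- tumbler: Blue travel tumbler with a black lid (fixed on), round, 136 mm tall, loose, about 0.3 kg. Origin at the centre of its underside, z up. 54 mm across at the foot, widening evenly to 67 mm at 118 mm height; the lid is 67 mm across from 118 to 136 mm. Grip it across the top, at lid and upper wall. At the start it stands on the marble coaster.
- pencil_box: Dark wooden box with brass end bands, lid stays shut, 48 mm (its x) by 230 mm (its y) by 38 mm high, loose, 0.35 kg. Origin at the centre of its underside, z up. Lies on the 8 mm base board of a fixed oak tidy, 3 to 8 mm behind the coasters. A lip 6 mm behind it stands 8 mm above the board: grip across the 48 mm with the fingertips 12 mm or more above its underside.
- coaster_cork: Round tan cork coaster, 76 mm across, 5 mm thick, fixed on the tidy; the vase's place. Origin at the centre of its underside (top 5 mm higher), z up; its y runs along the row. The three coasters lie in a row, 88 mm apart, in any order, on the robot's side of the pencil box, their centres 66 mm from the box's long middle line.
- coaster_slate: Square near-black slate coaster, 74 mm by 74 mm, 5 mm thick, fixed on the tidy; the carafe's place. Origin at the centre of its underside (top 5 mm higher), z up; its y runs along the row of coasters.
- coaster_marble: Round whitish marble coaster, 76 mm across, 5 mm thick, fixed on the tidy; the tumbler's place. Origin at the centre of its underside (top 5 mm higher), z up; its y runs along the row of coasters.
- valet_tray: Shallow grey valet tray lined with grey felt, 300 mm (its x) by 120 mm (its y), rim 19 mm high, walls 6 mm, floor 5 mm thick, fixed on the desk to the left or right of the tidy; the side area, room for the three things in a row. Origin at the centre of its underside, z up.
- leather_pad: Red-brown leather pad with a light stitched border, 280 mm (its x, the long way) by 150 mm (its y), 4 mm thick, fixed on the desk on the other side of the tidy from the tray. Origin at the centre of its underside, z up.
- books: Two closed old books lying stacked, 120 mm by 170 mm, 44 mm high, heavy, loose, on the robot's side of the tidy. Origin at the centre of the underside. A bystander: leave it alone.
Things that resemble listed ones, but are neither listed nor needed, are in the scene too. There is more than one size of the carafe; the one meant has the size given above.

How it is judged:
On the way, in this order (a step that is already met when the one before it is completed fails the run):
1. vase, carafe and tumbler stand upright and released in the valet tray while the pencil box still lies in the tidy (x of vase in the frame of valet_tray between -0.13 and 0.13 m and y of vase in the frame of valet_tray between -0.045 and 0.045 m and z of each of vase, carafe, tumbler in the frame of valet_tray below 0.012 m and angle between each of vase, carafe, tumbler's own z axis and vertical below 0.15 rad and linear speed of each of vase, carafe, tumbler below 0.05 m/s and contact force between the fingers and vase below 0.1 N and x of carafe in the frame of valet_tray between -0.13 and 0.13 m and y of carafe in the frame of valet_tray between -0.045 and 0.045 m and contact force between the fingers and carafe below 0.1 N and x of tumbler in the frame of valet_tray between -0.13 and 0.13 m and y of tumbler in the frame of valet_tray between -0.045 and 0.045 m and contact force between the fingers and tumbler below 0.1 N and distance of pencil_box from where it was at the start of the episode below 0.03 m), for 0.2 s.
2. the pencil box lies released on the leather pad while the three still stand in the valet tray (horizontal distance between pencil_box and leather_pad below 0.02 m and z of pencil_box in the frame of leather_pad below 0.01 m and angle between the y axis of pencil_box and the x axis of leather_pad, either way round below 0.2 rad and angle between pencil_box's own z axis and vertical below 0.1 rad and linear speed of each of pencil_box, vase, carafe, tumbler below 0.05 m/s and contact force between the fingers and pencil_box below 0.1 N and x of vase in the frame of valet_tray between -0.13 and 0.13 m and y of vase in the frame of valet_tray between -0.045 and 0.045 m and z of each of vase, carafe, tumbler in the frame of valet_tray below 0.012 m and angle between each of vase, carafe, tumbler's own z axis and vertical below 0.15 rad and contact force between the fingers and vase below 0.1 N and x of carafe in the frame of valet_tray between -0.13 and 0.13 m and y of carafe in the frame of valet_tray between -0.045 and 0.045 m and contact force between the fingers and carafe below 0.1 N and x of tumbler in the frame of valet_tray between -0.13 and 0.13 m and y of tumbler in the frame of valet_tray between -0.045 and 0.045 m and contact force between the fingers and tumbler below 0.1 N), for 0.2 s.
At the end, for the whole second after the job is handed in: Pencil box flat on the pad, centres within 20 mm, long sides within 0.2 rad; vase, carafe and tumbler upright (0.1 rad) on the cork, slate and marble coasters, centres within 12 mm; books within 30 mm of their start; all released and at rest (horizontal distance between pencil_box and leather_pad below 0.02 m and z of pencil_box in the frame of leather_pad below 0.01 m and angle between the y axis of pencil_box and the x axis of leather_pad, either way round below 0.2 rad and angle between each of pencil_box, vase, carafe, tumbler's own z axis and vertical below 0.1 rad and linear speed of each of pencil_box, vase, carafe, tumbler below 0.05 m/s and contact force between the fingers and pencil_box below 0.1 N and horizontal distance between vase and coaster_cork below 0.012 m and z of vase in the frame of coaster_cork below 0.01 m and contact force between the fingers and vase below 0.1 N and horizontal distance between carafe and coaster_slate below 0.012 m and z of carafe in the frame of coaster_slate below 0.01 m and contact force between the fingers and carafe below 0.1 N and horizontal distance between tumbler and coaster_marble below 0.012 m and z of tumbler in the frame of coaster_marble below 0.01 m and contact force between the fingers and tumbler below 0.1 N and distance of books from where it was at the start of the episode below 0.03 m); the robot touches nothing.
It fails at once if the vase, carafe or tumbler is tipped over (more than 0.7 rad) (angle between any of vase, carafe, tumbler's own z axis and vertical above 0.7 rad).
It fails at once if the vase, carafe, tumbler or pencil box is dropped (free of the fingers and faster than 0.6 m/s) ((linear speed of vase above 0.6 m/s and contact force between the fingers and vase below 0.05 N) or (linear speed of carafe above 0.6 m/s and contact force between the fingers and carafe below 0.05 N) or (linear speed of tumbler above 0.6 m/s and contact force between the fingers and tumbler below 0.05 N) or (linear speed of pencil_box above 0.6 m/s and contact force between the fingers and pencil_box below 0.05 N)).
It fails at once if the books are pushed away by more than 30 mm (distance of books from where it was at the start of the episode above 0.03 m).
It also fails if it takes over 144 s, if anything falls off the work surface, if the arm or the gripper's body presses on something with over 40 N, if the wrist force passes 120 N, or if a joint passes its speed limit or range.

## Working session

There is one attempt and no reset: what is moved stays moved. The work goes in short steps, each a Python script; the robot and the scene stay as the last script left them, time stands still between calls to the robot, and variables do not carry over. Pictures are saved under pics/ and viewed, at most 14 in all, crops included, and the job is handed in when it is done.

```bash
mkdir -p pics; ls; python3 - <<'E'
from bench import manip, effector, viewer
import cv2
for n in ("side","top"):
    print(n, viewer.get_calibration(n))
    cv2.imwrite(f"pics/{n}0.png", viewer.get_image(n)[:,:,::-1])
print(manip.current_tcp_rot(), manip.grip_depth, manip.current_clock())
E
```

```text
pics
side {'vfov': 43.61994920349826, 'cx': 322.29652779821976, 'cy': 237.30809660846796, 'dist_coeffs': array([-0.0992413,  0.       ,  0.       ,  0.       ,  0.       ]), 'eye': array([ 0.25894136, -0.65933917,  0.8313357 ]), 'attitude': array([ 0.90173228, -0.20827466,  0.08998159, -0.36797264])}
top {'vfov': 51.844564698790656, 'cx': 310.33154860156566, 'cy': 243.12575349418353, 'dist_coeffs': array([-0.02547452,  0.        ,  0.        ,  0.        ,  0.        ]), 'eye': array([0.47382115, 0.00717741, 1.05280846]), 'attitude': array([ 0.70881704, -0.70333266,  0.04114741, -0.03476283])}
[ 1.85810827e-01  9.82585133e-01 -8.70951369e-04 -1.86362137e-04] 0.0188 0.1
```

View pics/side0.png

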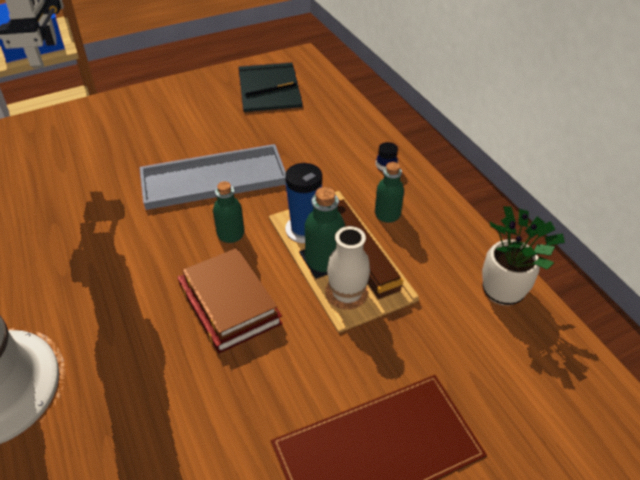

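View pics/top0.png

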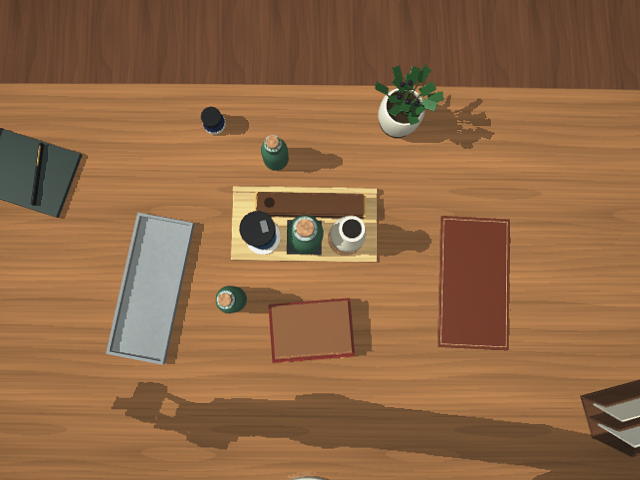

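The top view (up is +x, left is +y) shows the tidy at about (305,224), with tumbler, carafe and vase at about x=260, 305 and 350. The tray is at about (150,288), the pad at (474,283) and the books at (311,330). Two smaller decoy carafes stand at (275,152) and (231,299). I'll zoom in on the tidy for precise pixels.

```bash
cat > h.py <<'E'
from bench import manip, effector, viewer
import cv2, numpy as np
from scipy.spatial.transform import Rotation as R
def cam(n):
    c=viewer.get_calibration(n); f=240/np.tan(np.radians(c['vfov'])/2)
    K=np.array([[f,0,c['cx']],[0,f,c['cy']],[0,0,1]]); return K,c['dist_coeffs'],c['eye'],R.from_quat(c['attitude'])
def px2w(n,uv,z):
    K,d,e,r=cam(n); p=cv2.undistortPoints(np.array(uv,float).reshape(-1,1,2),K,d).reshape(-1,2)
    v=r.apply(np.c_[p,np.ones(len(p))]); return e+v*((z-e[2])/v[:,2])[:,None]
def w2px(n,P):
    K,d,e,r=cam(n); Rc=r.inv().as_matrix()
    return cv2.projectPoints(np.array(P,float).reshape(-1,1,3),cv2.Rodrigues(Rc)[0],-Rc@e,K,d)[0].reshape(-1,2)
def down(a): # tool down, closing line (tool y) along world angle a
    y=np.array([np.cos(a),np.sin(a),0]);z=np.array([0,0,-1.]);return R.from_matrix(np.c_[np.cross(y,z),y,z]).as_quat()
E
python3 - <<'E'
from h import *
im=cv2.imread('pics/top0.png'); s=cv2.imread('pics/side0.png')
cv2.imwrite('pics/c1.png',cv2.resize(im[178:270,225:385],None,fx=5,fy=5,interpolation=cv2.INTER_CUBIC))
cv2.imwrite('pics/c2.png',cv2.resize(s[155:335,260:430],None,fx=3.3,fy=3.3,interpolation=cv2.INTER_CUBIC))
hsv=cv2.cvtColor(im,cv2.COLOR_BGR2HSV)
g=((hsv[:,:,1]<60)&(hsv[:,:,2]>90)).astype(np.uint8); g[:, :90]=0; g[:,215:]=0; g[:200]=0;g[375:]=0
p=np.zeros_like(g); b=im.astype(int); p[205:360,430:520]=((b[:,:,1]<0.58*b[:,:,2])&(b[:,:,2]<140))[205:360,430:520]
for n,m,z in(('tray',g,.019),('pad',p,.004)):
    cs=max(cv2.findContours(m,0,2)[0],key=cv2.contourArea)
    w=px2w('top',cs.reshape(-1,2),z)[:,:2]
    bx=cv2.minAreaRect((w*1000).astype(np.float32)); print(n,cv2.boundingRect(cs),bx)
E
```

```text
tray (106, 213, 87, 152) ((490.9384765625, 332.8160400390625), (121.35525512695312, 300.64544677734375), 79.97200012207031)
pad (442, 220, 64, 126) ((506.8527526855469, -352.0302734375), (134.11932373046875, 262.09478759765625), 87.60600280761719)
```

View pics/c1.png

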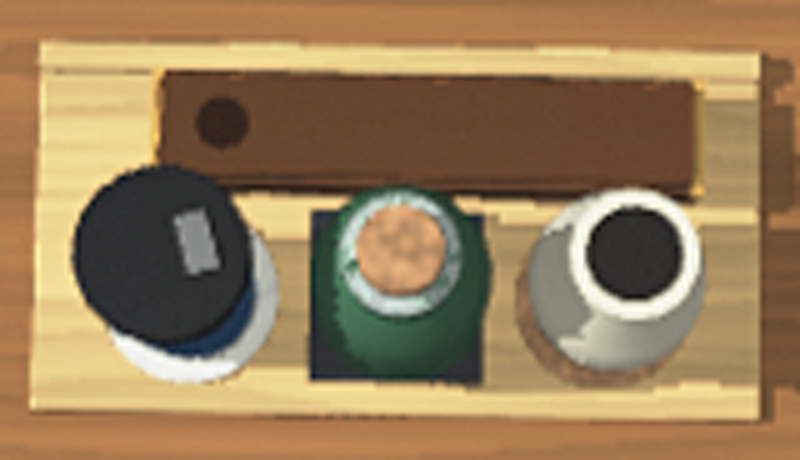

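View pics/c2.png

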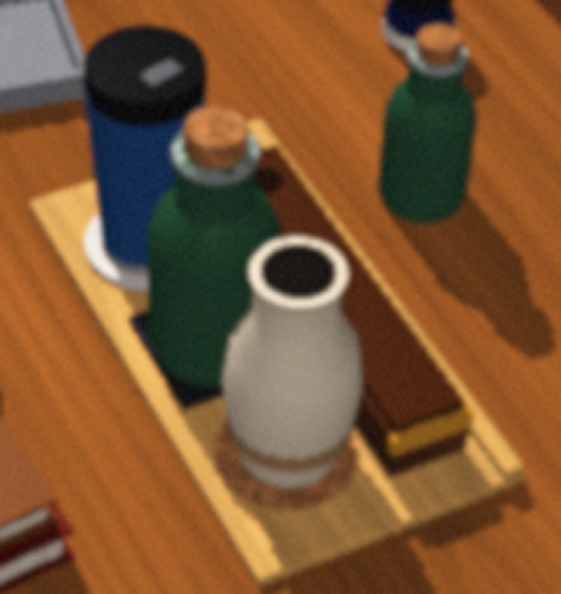

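Crop c1 (5x, offset 225,178) gives these centres: tumbler lid (163,253), stopper (400,248) and vase lip (635,253). The slate corners are (311,212), (485,214), (483,382) and (311,380). The box-top corners are about (157,70), (703,81) and (700,190). I'll convert these and cross-check them with the side view.

```bash
python3 - <<'E'
from h import *
np.set_printoptions(precision=4,suppress=True)
T=lambda P:np.array(P,float)/5-.4+[225,178]
S=lambda P:(np.array(P,float)+.5)/3.3-.5+[260,155]
def pr(n,a): print(n,a[:,:2].tolist() if 0 else a[:,:2])
top=np.vstack([px2w('top',T([p]),z) for p,z in (((163,253),.149),((400,248),.174),((635,253),.148))]);pr('top',top)
side=np.vstack([px2w('side',S([p]),z) for p,z in (((146,72),.149),((219,130),.174),((298,271),.148))]);pr('side',side)
pr('slate',px2w('top',T([(311,212),(485,214),(483,382),(311,380)]),.013)); 
pr('slate c',px2w('top',T([(311,212),(485,214),(483,382),(311,380)]),.013).mean(0)[None])
b=px2w('top',T([(157,70),(703,81),(700,190),(157,180)]),.046);pr('box',b);print(np.linalg.norm(b[0]-b[1]),np.linalg.norm(b[2]-b[1]),np.degrees(np.arctan2(*(b[0]-b[1])[[1,0]])))
bd=px2w('top',T([(40,42),(762,55),(758,418),(32,408)]),.008);pr('board',bd);print(np.degrees(np.arctan2(*(bd[0]-bd[1])[[1,0]])),np.degrees(np.arctan2(*(bd[3]-bd[2])[[1,0]])))
bs=px2w('side',S([(467,413),(387,430+0),(265,150)]),.046);pr('box side',bs)
E
```

```text
top [[ 0.5982  0.0976]
 [ 0.5973  0.0101]
 [ 0.5998 -0.0768]]
side [[ 0.5984  0.0898]
 [ 0.5998  0.0054]
 [ 0.6018 -0.0774]]
slate [[ 0.6351  0.0486]
 [ 0.6348 -0.0255]
 [ 0.563  -0.025 ]
 [ 0.5633  0.0477]]
slate c [[0.5991 0.0115]]
box [[ 0.6889  0.1119]
 [ 0.6864 -0.1147]
 [ 0.6405 -0.1133]
 [ 0.6427  0.111 ]]
0.22663641594633857 0.04585756902155574 89.35652482123173
board [[ 0.7089  0.1665]
 [ 0.7061 -0.1449]
 [ 0.5491 -0.142 ]
 [ 0.5509  0.166 ]]
89.4820261594529 89.6659156348126
box side [[ 0.6836 -0.1208]
 [ 0.6401 -0.1125]
 [ 0.6828  0.107 ]]
```

The row direction is about 89.5°, with 87–88 mm spacing. The box measures about 227x46 mm with its mid line 66 mm behind the coasters, and the tray measures 300x121 mm. All of these agree with the given sizes. Next I check IK, choose the wrist angles and move the tumbler first.

```bash
cat >> h.py <<'E'
ROW=np.radians(89.5); TRAY=np.array([.491,.333]); TA=np.radians(-10.); PAD=np.array([.507,-.352]); PA=np.radians(-2.4)
C={'tumbler':np.array([.599,.097]),'carafe':np.array([.599,.0095]),'vase':np.array([.599,-.0775])}
tx=np.array([np.cos(TA),np.sin(TA)])
SLOT={'tumbler':TRAY+.095*tx,'carafe':TRAY,'vase':TRAY-.095*tx}
GH={'tumbler':.122,'carafe':.128,'vase':.113}  # grasp heights above underside
BOX=np.array([.6648,-.001]); A0=ROW-np.pi/2; A1=TA+np.pi/2
HI=.33; GD=manip.grip_depth
def st(s): print(s,'t',round(manip.current_clock(),1),'gap',round(manip.current_finger_gap(),4),'F',np.round(manip.current_force(),1),'p',np.round(manip.current_tool_pos(),4))
def pick(xy,a,z,f=20,hi=HI):
    manip.move_pose([*xy,hi],down(a)); manip.servo_line([*xy,z],vel=.12)
    effector.close(f_grip=f); st('grip'); manip.servo_line([*xy,hi],vel=.12); st('up')
def place(xy,a,z,hi=HI):
    manip.move_pose([*xy,hi],down(a)); manip.servo_line([*xy,z+.03],vel=.12); manip.servo_line([*xy,z],vel=.03); st('down')
    effector.open_jaws(); manip.servo_line([*xy,hi],vel=.15)
E
python3 - <<'E'
from h import *
for d in (0,np.pi):
    for n,a,p in [(k,A0,C[k]) for k in C]+[(k,A1,SLOT[k]) for k in C]+[('box',A0,BOX),('pad',PA+np.pi/2,PAD),('pad-',PA-np.pi/2,PAD)]:
        q=[manip.solve_ik([*p,z],down(a+d)) for z in (.33,.11,.025)]
        print(d,n,[None if x is None else np.round(x[[0,2,4,6]],2).tolist() for x in q])
E
```

```text
0 tumbler [[-0.13, -0.1, 0.03, -0.24], [-0.2, -0.01, 0.0, -0.22], [-0.19, -0.01, 0.01, -0.22]]
0 carafe [[-0.12, 0.07, -0.02, -0.05], [-0.12, 0.08, -0.05, -0.03], [-0.1, 0.05, -0.04, -0.03]]
0 vase [[-0.06, 0.18, -0.06, 0.12], [-0.03, 0.14, -0.1, 0.15], [0.0, 0.11, -0.1, 0.16]]
0 tumbler [[-0.27, -0.38, 0.17, 0.74], [-0.29, -0.35, 0.26, 0.67], [-0.31, -0.32, 0.3, 0.63]]
0 carafe [[-0.31, -0.43, 0.13, 0.64], [-0.35, -0.38, 0.25, 0.55], [-0.39, -0.34, 0.31, 0.5]]
0 vase [[-0.39, -0.44, 0.08, 0.55], [-0.44, -0.4, 0.23, 0.42], [-0.49, -0.35, 0.32, 0.34]]
0 box [[-0.06, 0.03, -0.01, -0.04], [-0.09, 0.08, -0.06, -0.0], [-0.08, 0.05, -0.05, -0.01]]
0 pad [[0.06, 0.68, -0.25, 2.3], [0.26, 0.4, -0.28, 2.32], [0.44, 0.17, -0.16, 2.22]]
0 pad- [[0.05, 0.7, -0.25, -0.84], [-0.03, 0.84, -0.62, -0.55], [-0.12, 1.01, -0.98, -0.3]]
3.141592653589793 tumbler [[0.64, -1.3, 0.61, 2.45], [-1.03, 1.35, -1.08, -2.53], [0.23, -0.6, 0.55, 2.49]]
3.141592653589793 carafe [[-0.96, 1.53, -0.78, -2.55], [-0.9, 1.35, -1.07, -2.38], [-0.89, 1.35, -1.29, -2.27]]
3.141592653589793 vase [[-0.78, 1.36, -0.64, -2.52], [-0.75, 1.35, -1.07, -2.23], [-0.74, 1.35, -1.29, -2.13]]
3.141592653589793 tumbler [[-0.7, 0.23, -0.1, -2.21], [-0.72, 0.26, -0.19, -2.13], [-0.72, 0.25, -0.24, -2.1]]
3.141592653589793 carafe [[-0.79, 0.19, -0.06, -2.34], [-0.83, 0.24, -0.16, -2.25], [-0.82, 0.23, -0.22, -2.2]]
3.141592653589793 vase [[-0.89, 0.14, -0.02, -2.49], [-0.95, 0.21, -0.12, -2.41], [-0.94, 0.21, -0.19, -2.35]]
3.141592653589793 box [[-0.81, 1.53, -0.91, -2.53], [-0.8, 1.35, -1.12, -2.41], [-0.79, 1.35, -1.3, -2.34]]
3.141592653589793 pad [[0.05, 0.7, -0.25, -0.84], [-0.03, 0.84, -0.62, -0.55], [-0.12, 1.01, -0.98, -0.3]]
3.141592653589793 pad- [[0.06, 0.68, -0.25, 2.3], [0.26, 0.4, -0.28, 2.32], [0.44, 0.17, -0.16, 2.22]]
```

All branches with d=0 work comfortably, and the pad uses PA−90°.

```bash
python3 - <<'E'
from h import *
k='tumbler'; st('start')
pick(C[k],A0,.013+GH[k]-GD)
place(SLOT[k],A1,.005+GH[k]-GD+.001); st('end')
cv2.imwrite("pics/side1.png", viewer.get_image('side')[:,:,::-1]); cv2.imwrite("pics/top1.png", viewer.get_image('top')[:,:,::-1])
E
```

```text
start t 0.1 gap 0.0922 F [ 0.1  0.9 -0.2] p [0.2372 0.6045 0.2258]
grip t 4.8 gap 0.0667 F [0.4 0.1 1. ] p [0.599  0.097  0.1163]
up t 6.8 gap 0.0664 F [ 0.9 -0.9 -2.4] p [0.5986 0.0969 0.3291]
down t 10.6 gap 0.0666 F [-1.2 -1.1 -0.1] p [0.5846 0.3163 0.1095]
end t 12.8 gap 0.0914 F [-0.7 -0.4 -0.5] p [0.5841 0.3162 0.3288]
```

View pics/side1.png

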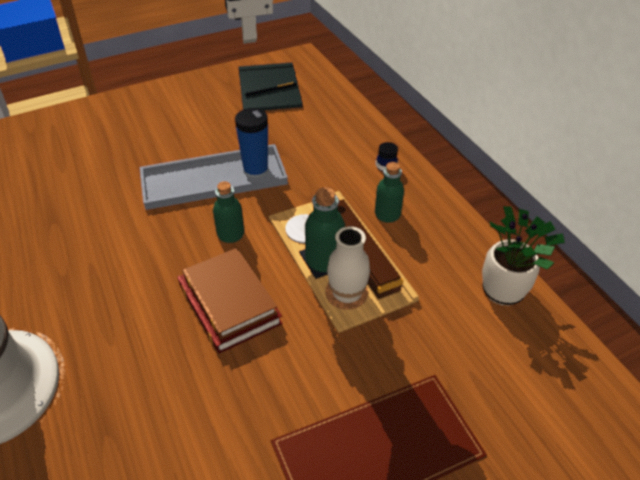

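The tumbler stands upright in the far end of the tray at about (253,145), and the marble coaster is free at (300,228). Carafe and vase are next.

```bash
python3 - <<'E'
from h import *
for k in ('carafe','vase'):
    pick(C[k],A0,.013+GH[k]-GD); 
    if not .038<manip.current_finger_gap()<.048: raise SystemExit('bad grip')
    place(SLOT[k],A1,.005+GH[k]-GD+.001); st('end')
manip.move_pose([.45,.33,.4],down(A1))
cv2.imwrite("pics/side2.png", viewer.get_image('side')[:,:,::-1])
manip.move_pose([.45,-.3,.4],down(A0-.6))
im=viewer.get_image('top')[:,:,::-1]; cv2.imwrite("pics/top2.png",im)
cv2.imwrite('pics/c3.png',cv2.resize(im[178:270,225:385],None,fx=5,fy=5,interpolation=cv2.INTER_CUBIC))
cv2.imwrite('pics/c4.png',cv2.resize(im[200:370,60:220],None,fx=3.5,fy=3.5,interpolation=cv2.INTER_CUBIC))
E
```

```text
grip t 16.8 gap 0.0425 F [-1.8  0.   4.5] p [0.5986 0.0095 0.1223]
up t 18.7 gap 0.0416 F [ 0.6  0.5 -4.8] p [0.5986 0.0094 0.3291]
down t 22.8 gap 0.0417 F [-2.9 -2.3  4.2] p [0.491  0.3329 0.1157]
end t 25.4 gap 0.092 F [ 0.3 -0.2  0.1] p [0.4906 0.3326 0.3289]
grip t 29.7 gap 0.0478 F [ 1.9 -0.7 -1.2] p [ 0.599  -0.0775  0.1071]
up t 31.7 gap 0.0482 F [-0.7 -0.2 -2.6] p [ 0.5987 -0.0774  0.3292]bad grip
```

```bash
python3 - <<'E'
from h import *
im=viewer.get_image('side')[:,:,::-1]; p=w2px('side',[manip.current_tool_pos()])[0].astype(int); print(p)
x,y=max(p[0]-90,0),max(p[1]-90,0)
cv2.imwrite('pics/c5.png',cv2.resize(im[y:y+180,x:x+180],None,fx=3,fy=3,interpolation=cv2.INTER_CUBIC)); st('')
E
```

```text
[353 145]
 t 31.8 gap 0.0481 F [-0.3  0.3 -3.6] p [ 0.5987 -0.0775  0.3292]
```

View pics/c5.png

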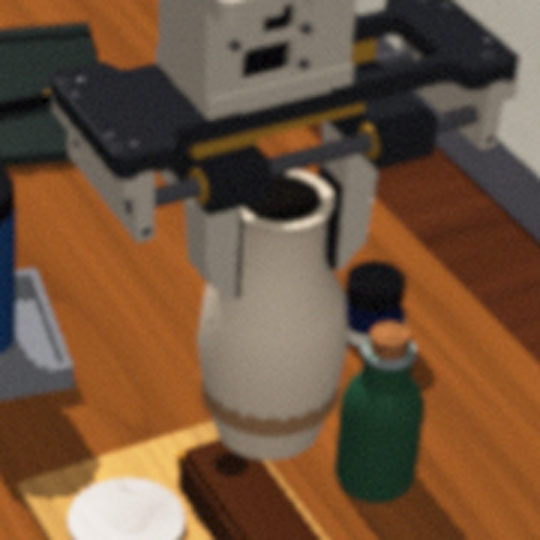

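The vase hangs upright, with the pads spanning the lip (48 mm gap). The hold is secure, so I carry on and place it.

```bash
python3 - <<'E'
from h import *
k='vase'
place(SLOT[k],A1,.005+GH[k]-GD+.001); st('end')
manip.move_pose([.45,-.3,.4],down(A0-.6)); st('clear')
im=viewer.get_image('top')[:,:,::-1]; cv2.imwrite("pics/top2.png",im)
cv2.imwrite('pics/c3.png',cv2.resize(im[178:270,225:385],None,fx=5,fy=5,interpolation=cv2.INTER_CUBIC))
cv2.imwrite('pics/c4.png',cv2.resize(im[200:370,60:220],None,fx=3.5,fy=3.5,interpolation=cv2.INTER_CUBIC))
E
```

```text
down t 36.5 gap 0.0479 F [ 0.2 -0.1 -2.2] p [0.3975 0.3497 0.1003]
end t 39.0 gap 0.0917 F [ 0.1 -0.2  0.4] p [0.3971 0.3491 0.3291]
clear t 41.3 gap 0.0922 F [ 0.9 -0.2  0.9] p [ 0.4508 -0.2985  0.3999]
```

View pics/c3.png

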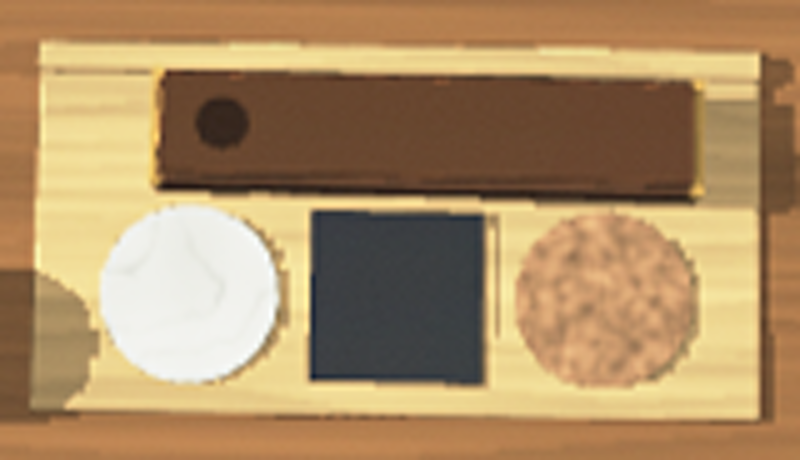

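View pics/c4.png

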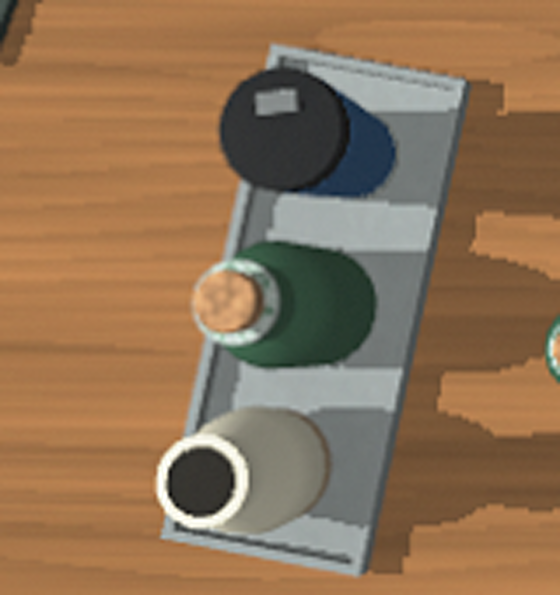

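c3 shows bare coasters centred at (190,294), (398,297) and (606,300), with the box undisturbed at (155–703, 70–198). c4 shows all three upright in the tray, with tops at (284,130), (227,300) and (203,481). I convert these, then move the box.

```bash
python3 - <<'E'
from h import *
np.set_printoptions(precision=4,suppress=True)
T=lambda P:np.array(P,float)/5-.4+[225,178]
c=px2w('top',T([(190,294),(398,297),(606,300)]),.013)[:,:2];print(c)
b=px2w('top',T([(155,70),(703,82),(700,194),(155,183)]),.046)[:,:2];print(b.mean(0))
for k,p,h in (('tumbler',(284,130),.136),('carafe',(227,300),.161),('vase',(203,481),.135)):
    print(k,px2w('top',[(np.array(p)+.5)/3.5-.5+[60,200]],.005+h)[0,:2],SLOT[k])
z=.008+.015
manip.move_pose([*BOX,.2],down(A0)); manip.servo_line([*BOX,z+.0005],vel=.1); st('at')
effector.close(f_grip=30); st('grip')
if .044<manip.current_finger_gap()<.053:
    manip.servo_line([*BOX,.2],vel=.1); st('up')
    a=PA-np.pi/2
    manip.move_pose([*PAD,.2],down(a)); manip.servo_line([*PAD,.06],vel=.1); manip.servo_line([*PAD,.004+.015+.0015],vel=.03); st('down')
    effector.open_jaws(); manip.servo_line([*PAD,.2]); 
    manip.move_pose([.45,.2,.4],down(A0)); st('clear')
im=viewer.get_image('top')[:,:,::-1]; cv2.imwrite("pics/top3.png",im)
E
```

```text
[[ 0.5995  0.0995]
 [ 0.5989  0.0113]
 [ 0.5984 -0.077 ]]
[ 0.6638 -0.0009]
tumbler [0.5814 0.3147] [0.5846 0.3165]
carafe [0.4907 0.3317] [0.491 0.333]
vase [0.397  0.3495] [0.3974 0.3495]
at t 44.9 gap 0.0917 F [ 0.4  0.4 -0. ] p [ 0.6653 -0.001   0.0242]
grip t 45.6 gap 0.0478 F [ 1.9 -0.7 -0.7] p [ 0.6651 -0.001   0.0235]
up t 47.5 gap 0.048 F [ 0.3 -0.8 -4.3] p [ 0.6644 -0.001   0.1992]
down t 52.0 gap 0.048 F [ 0.9 -0.1 -3.9] p [ 0.5072 -0.3521  0.0207]
clear t 56.3 gap 0.0918 F [0.9 0.1 0.5] p [0.4507 0.1985 0.3994]
```

View pics/top3.png

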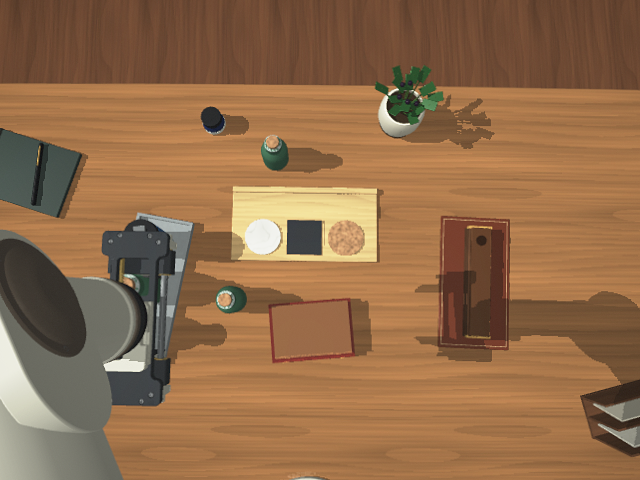

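The box lies along the pad, with its top spanning about (464–492, 226–338) and the pad spanning (439–510, 216–349). I check the offset numerically and then return the three items, using the measured coaster centres.

```bash
python3 - <<'E'
from h import *
np.set_printoptions(precision=4,suppress=True)
p=px2w('top',[(441.5,216.5),(509.5,219),(508,349),(439,346.5)],.004)[:,:2];print(p.mean(0),np.linalg.norm(p[0]-p[1]),np.linalg.norm(p[1]-p[2]))
b=px2w('top',[(467,226),(492,227),(490,339),(464.5,338)],.042)[:,:2];print(b.mean(0),np.linalg.norm(b[0]-b[1]),np.linalg.norm(b[1]-b[2]), 'off',b.mean(0)-p.mean(0))
C2={'tumbler':np.array([.5993,.099]),'carafe':np.array([.599,.011]),'vase':np.array([.5985,-.077])}
for k in ('vase','carafe','tumbler'):
    s=SLOT[k]
    pick(s,A1,.005+GH[k]-GD)
    g=manip.current_finger_gap()
    if not .038<g<.07: raise SystemExit('bad grip')
    # correct the along-row offset seen in the pick: tool x offset is small, ignored
    place(C2[k],A0,.013+GH[k]-GD+.001); st(k)
manip.move_pose([.35,.4,.4],down(A1)); manip.sleep(.5); st('clear')
im=viewer.get_image('top')[:,:,::-1]; cv2.imwrite("pics/top4.png",im); cv2.imwrite("pics/side4.png",viewer.get_image('side')[:,:,::-1])
cv2.imwrite('pics/c6.png',cv2.resize(im[178:270,225:385],None,fx=5,fy=5,interpolation=cv2.INTER_CUBIC))
E
```

```text
[ 0.5067 -0.3528] 0.14823471107508449 0.27731869805794007
[ 0.5057 -0.3476] 0.05244338346055212 0.23011121356187664 off [-0.0011  0.0052]
grip t 60.1 gap 0.0492 F [ 0.7  0.7 -2.3] p [0.3974 0.3494 0.099 ]
up t 62.2 gap 0.0491 F [-0.8 -0.1 -3.9] p [0.3972 0.3493 0.3294]
down t 66.8 gap 0.0489 F [ 0.7  1.1 -3.6] p [ 0.5987 -0.077   0.1084]
vase t 69.3 gap 0.0917 F [ 0.1  0.  -0.1] p [ 0.598  -0.0771  0.329 ]
grip t 73.7 gap 0.0436 F [-1.2 -1.6  3.9] p [0.491  0.3328 0.1144]
up t 75.6 gap 0.0416 F [ 0.2  0.2 -3.5] p [0.4908 0.3327 0.3293]
down t 79.7 gap 0.0417 F [-0.1 -0.7 -3.5] p [0.5992 0.0111 0.1234]
carafe t 82.1 gap 0.0919 F [ 0.3 -0.2  0.7] p [0.5985 0.0108 0.329 ]
grip t 85.8 gap 0.0663 F [0.6 0.  1.3] p [0.5846 0.3165 0.1083]
up t 87.8 gap 0.0667 F [-0.   0.1 -3.1] p [0.5844 0.3163 0.3292]
down t 91.5 gap 0.0667 F [ 0.6  0.8 -1.9] p [0.5995 0.0991 0.1174]
tumbler t 93.8 gap 0.092 F [ 0.5 -0.2 -1.3] p [0.5988 0.0988 0.329 ]
clear t 95.7 gap 0.0918 F [-0.3  0.1 -0.4] p [0.3501 0.3999 0.4   ]
```

View pics/c6.png

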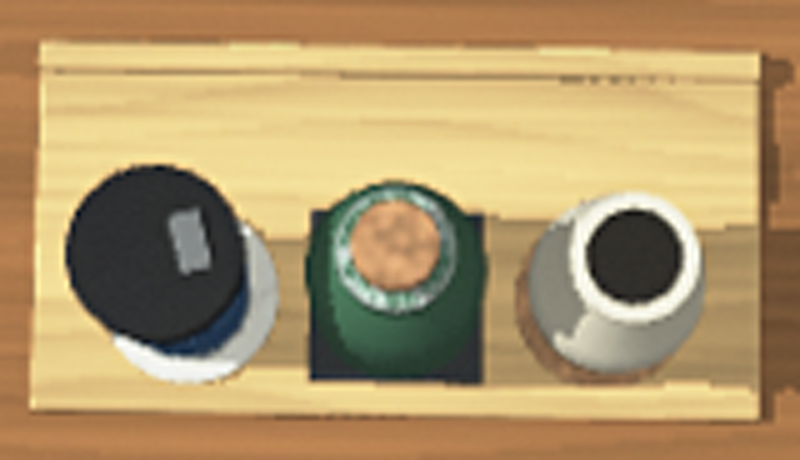

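View pics/side4.png

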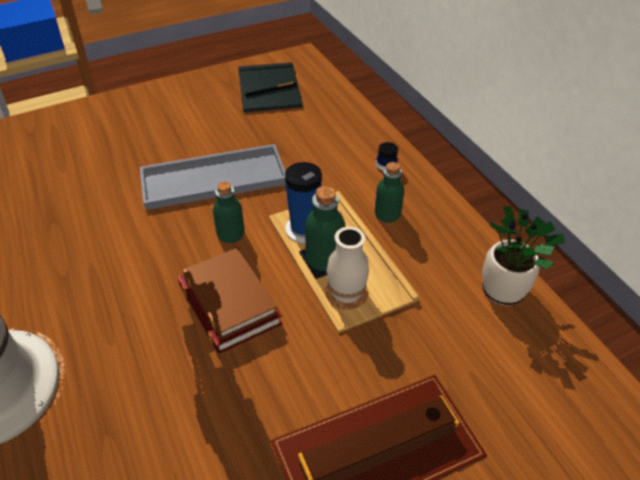

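The tops are at (155,253), (394,246) and (635,257) in the crop, about 2 mm or less from the coaster centres (limit 12 mm). All three are upright, the box is about 5 mm off the pad centre (limit 20 mm), and the books haven't moved. I hand in.

```bash
python3 -c "
from bench import manip
print(manip.hand_in())"
```

```text
the job is handed in; nothing more can be done
None
```

I handed the job in with the pencil box lying lengthwise on the leather pad about 5 mm off centre, the vase, carafe and tumbler upright about 2 mm or less from their coaster centres, and the books untouched; no verdict came back.

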